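# Set and clamp the leather splitter's pointer

## Task

Set the leather splitter: with a fingertip, push its pointer arm round the dial until it points squarely at the larger of the two round buttons, and then press the clamp lever all the way down to hold that setting. Only push: do not pinch the pointer or the lever, and leave the tin, the hammer and the dye bottle where they are.

Things in the scene. Friction and masses are not known exactly. Their poses are not given: they have to be found in the camera images.
- splitter: brown machine, fixed. Its axes: x along the machine from its near edge to its far edge, y to its left, z up. Origin on the table under the pointer's pivot. Its flat bed spans x -65 to 115 mm, y -200 to 340 mm, and is 41 mm high; in the middle (x -55 to 110, y -130 to 130 mm) lies a dark grey dial plate whose top is 48 mm above the table. At the left end (y 174 to 350 mm) stand two cheeks with steel rollers, up to 180 mm above the table.
- pointer (a joint): angle of the pointer arm about its upright pivot, rad: 0 when it points along the splitter's +x, growing counter-clockwise seen from above, stops at -1.45 and 1.45. It turns with steady friction (about 0.12 N m, some 2.5 N at 50 mm), has no spring and stays where it is left.
- pointer_pivot (a point): on the pointer's axis, 76 mm above the table, level with the top of the arm; its x axis runs along the arm to the tip, y is to the arm's left, z up. It turns with the pointer.
- pointer_tip (a point): sharp end of the pointer, 74.5 mm from the pivot axis, level with the top of the arm. The pointer is a steel bar 12 mm wide, its underside 52 mm and its top 76 mm above the table (4 mm clear of the dial plate, 24 mm tall), full width out to 66 mm from the axis; round hub of 15 mm radius, its top 80 mm above the table.
- button_big: the larger round steel button, 28 mm across and 10 mm high, fixed on the dial plate beyond the pointer's reach, on the left or the right of the dial (94 to 130 mm from the pivot axis, 46 to 65 degrees off the splitter's x); origin at the centre of its underside, 48 mm above the table
- button_small: the smaller round steel button, 12 mm across and 10 mm high, fixed in the same way on the other side of the dial; origin at the centre of its underside
- clamp (a joint): angle of the clamp lever, rad: 0 when fully raised (40 degrees above level), growing as it is pressed down, 0.7 at its lower stop where it lies level. Friction of about 0.25 N m, some 3 to 4 N at the pad; no spring, it stays where it is left.
- clamp_pivot (a point): middle of the clamp lever's level pivot pin, at the right of the dial: 70 mm along the splitter's x, 165 mm to its right, 72 mm above the table. From there the arm reaches back along the splitter's -x (towards its near edge) and, when raised, slopes up to its free end. Site axes: the arm lies along its -x, z is square to the arm's upper face, y is the pin.
- clamp_pad (a point): where to press: on the upper face of the lever, 75 mm along the arm from the pin and 12 mm above the arm's centre line (so 84 mm above the table when fully down). The arm is 100 mm long; its top rib is 10 mm wide, the bar below 18 mm wide. Site axes as clamp_pivot.
- tin: loose white tin with a yellow band, 90 mm across, 100 mm high, standing beyond the splitter; origin at the centre of its underside
- hammer: loose hammer 260 mm long, wooden handle, lying in front of the splitter on the robot's side; origin on its underside
- dye: loose small dye bottle, 34 mm across, 75 mm high, standing right of the splitter; origin at the centre of its underside

How it is judged:
By the outcome, as a careful person would: the job done as asked, in the order asked, and still so for the second after the job is handed in, with the robot touching nothing.
It also fails if it takes over 61 s, if anything falls off the work surface, if the arm or the gripper's body presses on something with over 40 N, if the wrist force passes 120 N, or if a joint passes its speed limit or range.

## Robot

A 6-joint arm with a two-finger parallel gripper is mounted at the origin on the work surface. World frame = base frame: x ahead of the robot, y to its left, z up, the work surface at z = 0. Lengths are in m, angles in rad, forces in N, time in s.
With the tool pointing down it reaches from about 0.35 to 0.775 m from the base axis. Payload 7.3 kg.
Tool frame: the origin (TCP) lies at the very end of the fingers, on their centre line; the grasp point (between the pads) lies 19 mm behind it; z points along the fingers, y is the line along which they close (so a half turn about z gives the same grasp; the last joint's range is limited). The gripper opens to 92 mm and grips with 3 to 60 N. Pads are 19 mm wide; open, the fingers measure 130 mm over their backs; the gripper's body (75 mm by 190 mm) begins 47 mm behind the grasp point.
Start: joints at [-0.146, 0.342, 1.524, -0, 1.275, -0.146], TCP at [0.525, 0, 0.227] pointing down, gripper open.
Joint ranges: [-2.53, 2.53], [-0.77, 2.02], [0.04, 2.7], [-1, 4.14], [0.28, 2.66], [-3.11, 3.11]. Speed limits (rad/s): [2.57, 2.57, 3.14, 3.14, 3.14, 3.14].

## Interface

Orientations are given as [roll, pitch, yaw] about the fixed x, y, z axes, in that order (R = Rz(yaw) Ry(pitch) Rx(roll)).
In Python, from cell import robot gives the robot as it stands.
- The arm moves only by the tool apply_moves, never from a script. Its argument "motion" is text: rows parted by semicolons, each of 7 numbers parted by spaces: the opening in per cent of the stroke, from 0 (shut) to 100 (fully open), then the shift along the tool's x, y, z in cm, then the turn, a rotation vector about the tool's x, y, z in rad. A call has 1 to 20 rows; each row shifts and turns the commanded pose from where the row before left it, along the tool's axes as they then stand; what a row does not reach is not made up. A row lasts 1/8 s, in which the tool goes at most 62.5 mm and 10.7 degrees, less where a joint would pass 70% of its speed; a pose out of reach is approached as far as the arm can. A call with a gripper value outside its range is refused whole. The fingers move at their own pace and stop on an object; "force" is the grip in N (left out, the last holds). Time passes only in rows, so rows that do not move let the fingers close. It gives the time, the measured TCP pose, the force, the opening and the grip force at its end, in the units of the state.
- robot.observe(): the state, without advancing time (a new reading comes with each control period).
- robot.read_camera(name): name is "scene" or "side" or "wrist"; returns a dict with "img" (480x640x3 uint8, red, green, blue), "fovy" (degrees; the focal length in pixels is half the picture's height over the tangent of half this angle, whatever the lens; pixels are square), "cx", "cy" (the principal point, pixels), "R" (3x3) and "t" (3): a world point X has camera coordinates R X + t; the wrist camera has in their place "hand_eye" (4x4, takes a point from camera to tool coordinates, whose origin is the TCP and whose axes are the flange's). Camera axes: x right, y down, z forward; pixel columns grow to the right and rows downward; lengths in m; the calibration is good to about 2 mm. The wrist camera is an equidistant fisheye: a pixel r from the principal point sees the ray r / f radians off the axis. A picture is of the moment at which its call begins: read the wrist's pose just before it. There is no depth.
- robot.hand_in(): hands the job in; it is judged then, once.
Trained networks look in a picture, given as the dict that the camera call returned (one of the last four; its "shot" number tells which), for a name from the list of things; names that differ only in an ending like _2 or _b are one class to them, and where a whole thing is asked for, a point or a joint stands for the part that bears it (a point fixed in the world has none). Each returns a list of dicts, best first, with "score" (0 to 1); they miss things now and then, are a little off and sometimes report something else, mostly with a low value. They report only what shows in the picture. A call takes as long as a camera call.
- robot.search_frame(target, picture): "centre" ([x, y, z] in m, in world coordinates, good to about 4 mm: the middle of the surface that is visible of it).
- robot.trace(target, picture): "pixels" (480x640 bool, what is visible of it).
The state is a dict: "time": time; "qpos": joint angles; "qvel": joint speeds; "joint_efforts": joint torques, N m; "tool_pos": TCP position; "tool_rot": TCP orientation; "contact_force": force on the tool from outside, world axes, zero at the start; "torque": the same for the moment, N m; "opening": finger opening in m; "grip_force": force on a finger pad.
Only numpy, scipy, OpenCV 4.12 (cv2) and the standard library are available. Lean on these libraries where they do the work, as an engineer would, in place of code of your own. Each camera call takes 0.05 s, during which the arm holds its last target. There are 200 camera calls.

## Working session

There is one attempt and no reset: what is moved stays moved. The work goes in short steps, Python scripts to look and compute and a tool call to move; the robot and the scene stay as the last step left them, time stands still between calls to the robot, and variables do not carry over. Pictures are saved under pics/ and viewed, at most 10 in all, crops included, and the job is handed in when it is done.

Besides the shell and the picture viewer there is one more tool, called after "Emit:" as name(argument=value, ...) on one line, values as JSON. apply_moves: Moves the arm, as the interface text tells. Its arguments: {"type":"object","properties":{"motion":{"type":"string"},"force":{"type":"number"}},"required":["motion"]}

```bash
mkdir -p pics
cat > h.py <<'E'
import numpy as np,cv2
from cell import robot
def f(p): return 240/np.tan(np.radians(p['fovy'])/2)
def ray(p,u,v):
    R=np.array(p['R']);t=np.array(p['t']);d=R.T@np.array([(u-p['cx'])/f(p),(v-p['cy'])/f(p),1]);return -R.T@t,d
def atz(p,u,v,z):
    o,d=ray(p,u,v);return o+d*(z-o[2])/d[2]
def proj(p,X):
    c=np.array(p['R'])@np.array(X)+np.array(p['t']);return c[0]/c[2]*f(p)+p['cx'],c[1]/c[2]*f(p)+p['cy']
E
python3 - <<'E'
from h import *
np.set_printoptions(precision=4,suppress=True)
for n in ['scene','side']:
    p=robot.read_camera(n);cv2.imwrite(f'pics/{n}.png',p['img'][:,:,::-1])
    print(n,p['fovy'],-np.array(p['R']).T@np.array(p['t']))
    for t in ['splitter','pointer','pointer_pivot','pointer_tip','button_big','button_small','clamp','clamp_pivot','clamp_pad','tin','hammer','dye']:
        try:
            r=robot.search_frame(t,p); print(t,[(np.array(q['centre']).round(4),round(q['score'],2)) for q in r[:2]])
        except Exception as e: print(t,e)
E
```

```text
scene 44.893644550632764 [ 1.1058 -0.4875  0.8563]
splitter [(array([ 0.6089, -0.006 ,  0.0518]), 0.59)]
pointer [(array([ 0.5546, -0.0715,  0.0772]), 0.71)]
pointer_pivot [(array([ 0.5531, -0.0683,  0.0792]), 0.89)]
pointer_tip [(array([ 0.5534, -0.0757,  0.0775]), 0.96)]
button_big [(array([ 0.552 , -0.0775,  0.0797]), 0.35)]
button_small [(array([ 0.5491, -0.072 ,  0.0757]), 0.69)]
clamp [(array([ 0.5246, -0.2305,  0.1033]), 0.89), (array([ 0.7738, -0.0573,  0.093 ]), 0.32)]
clamp_pivot [(array([ 0.5269, -0.2269,  0.1047]), 0.86)]
clamp_pad [(array([ 0.5258, -0.2293,  0.1014]), 0.77)]
tin [(array([ 0.7747, -0.0602,  0.0929]), 0.84)]
hammer [(array([0.3884, 0.0115, 0.022 ]), 0.75)]
dye [(array([ 0.4765, -0.3335,  0.0431]), 0.77), (array([ 0.5781, -0.1766,  0.0543]), 0.68)]
side 53.23288953126786 [0.4385 0.5758 0.5704]
splitter [(array([0.595 , 0.1376, 0.0484]), 0.69)]
pointer [(array([ 0.553 , -0.061 ,  0.0704]), 0.85)]
pointer_pivot [(array([ 0.5502, -0.0626,  0.0736]), 0.86)]
pointer_tip [(array([ 0.5497, -0.0632,  0.071 ]), 0.79)]
button_big [(array([ 0.5743, -0.1687,  0.0604]), 0.63)]
button_small [(array([0.3877, 0.0799, 0.0258]), 0.56)]
clamp [(array([ 0.5274, -0.2154,  0.1017]), 0.56)]
clamp_pivot [(array([ 0.5261, -0.2216,  0.1028]), 0.84), (array([ 0.7483, -0.0056,  0.0855]), 0.52)]
clamp_pad [(array([ 0.5264, -0.2246,  0.1039]), 0.55)]
tin [(array([ 0.7522, -0.0091,  0.0864]), 0.86)]
hammer [(array([0.3891, 0.0853, 0.0286]), 0.55)]
dye [(array([ 0.4643, -0.3225,  0.0324]), 0.65)]
```

View pics/scene.png

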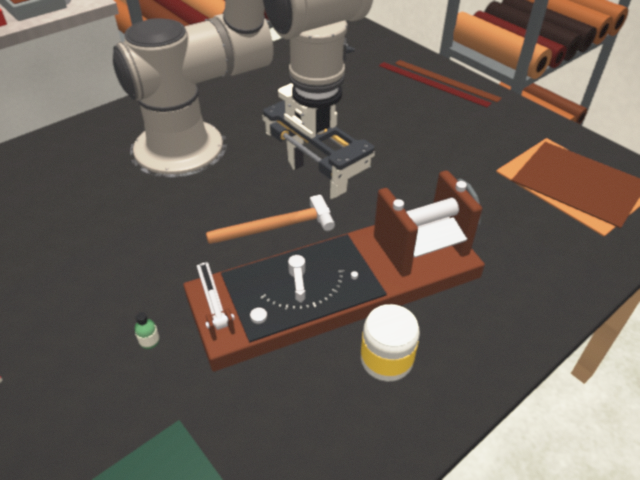

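View pics/side.png

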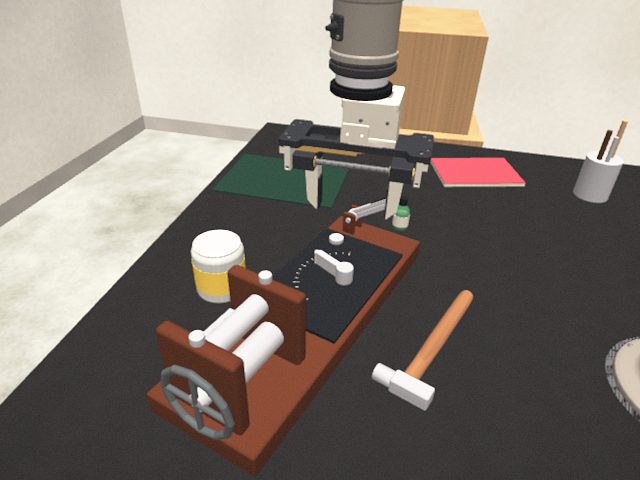

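The scene view shows the hub at (297,263), the tip at (300,299), the big button at (259,316) on the splitter's right, the small button at (354,275), and the raised clamp lever running from about (205,268) to its pin at (217,322). The side view agrees: hub (344,272), big button (336,239). Next I'll enlarge both to read the pixels more exactly.

Run:
```python
from h import *
a=cv2.imread('pics/scene.png');b=cv2.imread('pics/side.png')
cv2.imwrite('pics/c1.png',cv2.resize(a[225:375,180:380],None,fx=4,fy=4,interpolation=cv2.INTER_CUBIC))
cv2.imwrite('pics/c2.png',cv2.resize(b[190:310,280:440],None,fx=5,fy=5,interpolation=cv2.INTER_CUBIC))
```

```text
(no output)
```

View pics/c1.png

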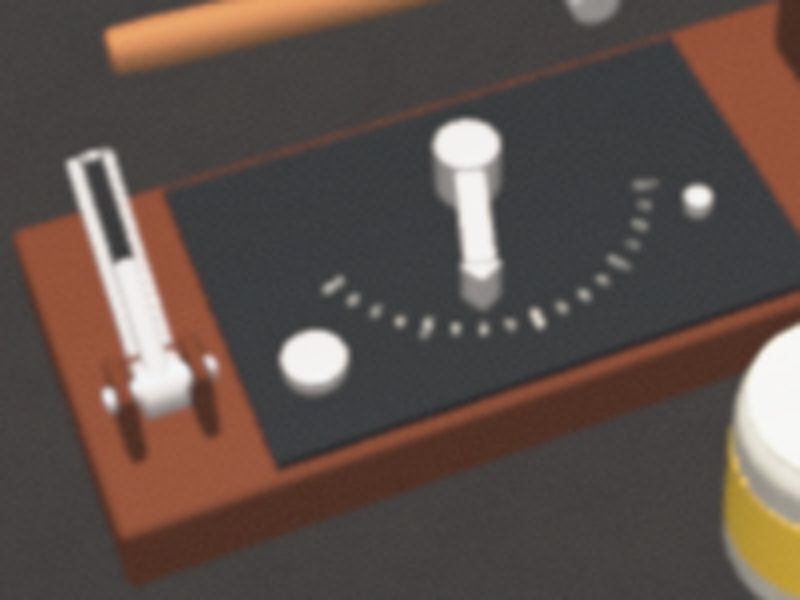

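View pics/c2.png

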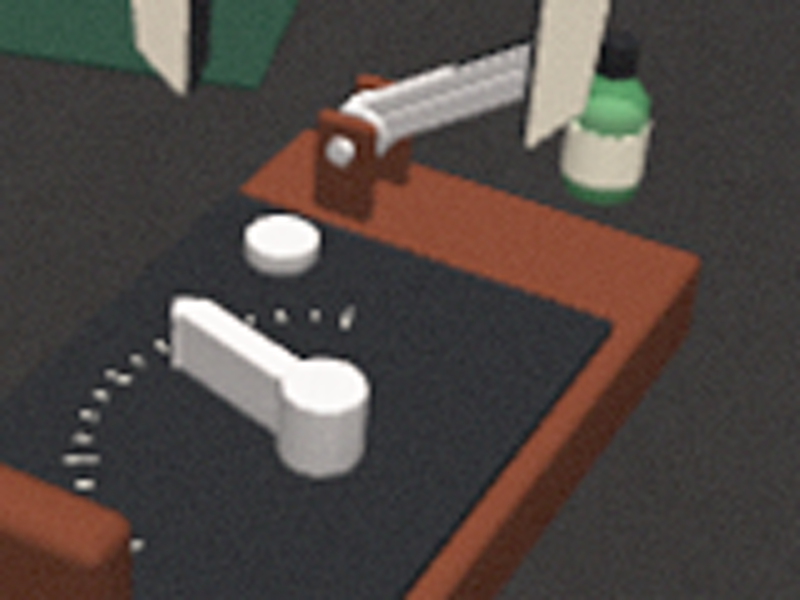

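Crop pixels. Scene: hub top (467,145), tip (483,277), big button top (314,357), small button top (698,196), plate corners (167,190), (278,467) and (672,40). Side: hub top (325,384), tip (178,300), big button (283,240). Next I'll fit the splitter pose from these.

Run:
```python
from h import *
from scipy.optimize import least_squares
np.set_printoptions(precision=4,suppress=True)
S=robot.read_camera('scene');D=robot.read_camera('side')
s=lambda x,y:((x+.5)/4-.5+180,(y+.5)/4-.5+225)
d=lambda x,y:((x+.5)/5-.5+280,(y+.5)/5-.5+190)
P=[(S,s(467,145),(0,0,.08)),(D,d(325,384),(0,0,.08)),(S,s(167,190),(-.055,-.13,.048)),(S,s(278,467),(.11,-.13,.048)),(S,s(672,40),(-.055,.13,.048)),
(S,s(15,233),(-.065,-.2,.041)),(S,s(122,540),(.115,-.2,.041)),(D,d(612,323),(-.055,-.13,.048)),(D,d(698,262),(-.065,-.2,.041)),(S,s(161,382),(.07,-.165,.072))]
def W(q,X): c,n=np.cos(q[2]),np.sin(q[2]);return np.array([q[0]+c*X[0]-n*X[1],q[1]+n*X[0]+c*X[1],X[2]])
fun=lambda q:np.concatenate([np.subtract(proj(p,W(q,X)),u) for p,u,X in P])
r=least_squares(fun,[.55,-.06,0],loss='soft_l1');q=r.x;print(q,fun(q).reshape(-1,2))
def loc(w): c,n=np.cos(q[2]),np.sin(q[2]);v=w[:2]-q[:2];return np.array([c*v[0]+n*v[1],-n*v[0]+c*v[1]])
for nm,p,u,z in [('bigS',S,s(314,357),.058),('bigD',D,d(283,240),.058),('small',S,s(698,196),.058),('tipS',S,s(483,277),.076),('tipD',D,d(178,300),.076),('hubS',S,s(467,145),.08),('hubD',D,d(325,384),.08)]:
    w=atz(p,*u,z);l=loc(w);print(nm,w,l,np.hypot(*l),np.arctan2(l[1],l[0]))
print('pad up/down',W(q,(.07-.075*np.cos(.7)+.012*np.sin(.7)*-1*-1,-.165,.072+.075*np.sin(.7)+.012*np.cos(.7))),W(q,(-.005,-.165,.084)))
o=robot.observe();print(o['time'],o['tool_pos'],o['tool_rot'],o['contact_force'])
```

```text
[ 0.5411 -0.0555 -0.2954] [[ 0.4848 -0.7584]
 [-1.7495 -0.617 ]
 [-0.6844 -0.2571]
 [ 0.0546 -0.7921]
 [ 0.4432 -1.482 ]
 [-0.7782 -1.0263]
 [-0.4913 -0.1619]
 [-0.7994 -0.8823]
 [ 0.221  -1.8175]
 [ 0.4141  0.5159]]
bigS [ 0.5798 -0.1718  0.058 ] [ 0.0709 -0.1   ] 0.12261187643662866 -0.954333726655808
bigD [ 0.5757 -0.1664  0.058 ] [ 0.0654 -0.0961] 0.11621941950528918 -0.9736326603127107
small [0.6181 0.016  0.058 ] [0.0528 0.0907] 0.1049795576067352 1.043663651114334
tipS [ 0.6036 -0.0979  0.076 ] [ 0.0721 -0.0224] 0.07553139471683581 -0.3009468065553224
tipD [ 0.5986 -0.0931  0.076 ] [ 0.0659 -0.0193] 0.06870319523382472 -0.284744326344641
hubS [ 0.542  -0.0573  0.08  ] [ 0.0014 -0.0015] 0.0020362641615981844 -0.8245279760153416
hubD [ 0.538  -0.0546  0.08  ] [-0.0033 -0.0001] 0.003283552019312629 -3.109400502413903
pad up/down [ 0.5126 -0.2192  0.1295] [ 0.4883 -0.2119  0.084 ]
1.4 [0.525  0.     0.2267] [ 3.1415 -0.      1.5708] [0.223  0.2582 0.1251]
```

Emit:
apply_moves(motion="0 -1.25 1.98 2.6 0 0 0;0 -1.25 1.98 2.6 0 0 0;0 -1.25 1.98 2.6 0 0 0;0 -1.25 1.98 2.6 0 0 0;0 0 0 0 0 0 -0.166;0 0 0 0 0 0 -0.166;0 0 0 0 0 0 -0.166;0 0 0 0 0 0 -0.166;0 0 0 0 0 0 -0.166;0 0 0 0 0 0 -0.166;0 0 0 0 0 0 0;0 0 0 0 0 0 0", force=10)

```text
time: 2.9
tool_pos: [0.6043, -0.05, 0.1227]
tool_rot: [3.142, 0.0, 2.564]
contact_force: [0.0, -0.3, -0.2]
opening: 0.0007
grip_force: 0.0
```

Run:
```python
from h import *
np.set_printoptions(precision=4,suppress=True)
o=robot.observe();print(o)
p=robot.read_camera('wrist');cv2.imwrite('pics/w1.png',p['img'][:,:,::-1]);print(p['fovy'],p['cx'],p['cy'],np.array(p['hand_eye']))
```

```text
{'time': 2.9, 'qpos': array([-0.2089,  0.5825,  1.4315,  0.    ,  1.1275, -1.2017]), 'qvel': array([ 0.0003,  0.0009, -0.0017,  0.0014,  0.0002, -0.0086]), 'joint_efforts': array([ -0.0038, -53.1457, -22.5379,  -0.0049,   0.0896,  -0.0212]), 'tool_pos': array([ 0.6043, -0.05  ,  0.1227]), 'tool_rot': array([3.1415, 0.    , 2.5636]), 'contact_force': array([ 0.0023, -0.3404, -0.1587]), 'torque': array([ 0.0559, -0.0859,  0.0343]), 'grip_force': 0.0, 'opening': 0.0007311984815597781}
65.70646984690485 325.6037124462773 233.03273718374987 [[-0.0008 -0.9609 -0.2767  0.0747]
 [ 1.     -0.0009  0.0002  0.0005]
 [-0.0004 -0.2767  0.9609 -0.1587]
 [ 0.      0.      0.      1.    ]]
```

View pics/w1.png

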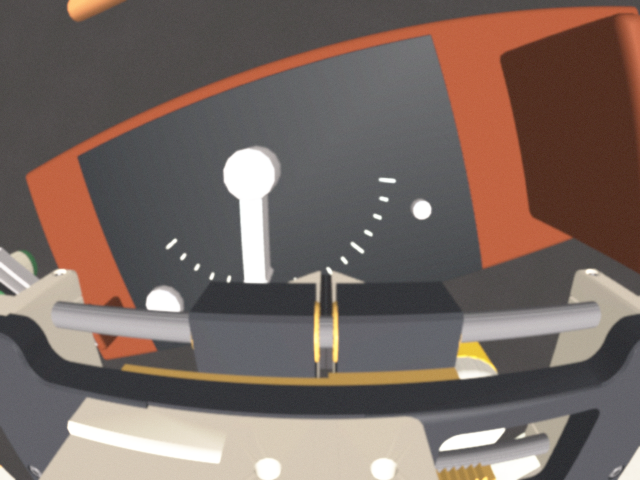

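The wrist view shows the hub at (249,172), the arm running down to about (257,280), the big button at (165,300) and the small button at (421,209). The fingertip sits to the right of the arm in the picture.

```bash
cat >> h.py <<'E'
from scipy.spatial.transform import Rotation as Ro
def wz(p,o,u,v,z):
    dx,dy=u-p['cx'],v-p['cy'];r=np.hypot(dx,dy);a=r/f(p)
    d=np.array([np.sin(a)*dx/r,np.sin(a)*dy/r,np.cos(a)]);H=np.array(p['hand_eye'])
    R=Ro.from_euler('xyz',o['tool_rot']).as_matrix()
    d=R@H[:3,:3]@d;c=R@H[:3,3]+o['tool_pos'];return c+d*(z-c[2])/d[2]
E
python3 - <<'E'
from h import *
np.set_printoptions(precision=4,suppress=True)
o=robot.observe();p=robot.read_camera('wrist')
h=wz(p,o,248.5,173,.08);print('hub',h)
for n,u,v,z in [('big',165,299,.058),('small',421,209,.058),('armmid',255,240,.076),('armL',241,240,.076),('armR',269,240,.076),('armL2',244,270,.076),('armR2',271,270,.076)]:
    w=wz(p,o,u,v,z);e=w-h;print(n,w,np.hypot(e[0],e[1]),np.arctan2(e[1],e[0]))
E
```

```text
hub [ 0.5384 -0.0572  0.08  ]
big [ 0.5741 -0.1668  0.058 ] 0.1153006960276114 -1.2559366156088734
small [0.6154 0.015  0.058 ] 0.10549424859750076 0.7528056739538849
armmid [ 0.5724 -0.078   0.076 ] 0.03984018871117189 -0.5491803411294995
armL [ 0.5678 -0.0851  0.076 ] 0.04050928802355895 -0.7595599611856323
armR [ 0.5769 -0.071   0.076 ] 0.04092332977441389 -0.3440122633814184
armL2 [ 0.584 -0.095  0.076] 0.05921406613210958 -0.6935452989683379
armR2 [ 0.5929 -0.081   0.076 ] 0.05942237120157768 -0.41246052083124074
```

Emit:
apply_moves(motion="0 0 0 2.02 0 0 0;0 0 0 2.02 0 0 0;0 0 0 2.02 0 0 0;0 0 0 0 0 0 0;0 0 -0.8 0 0 0 0;0 0 -0.8 0 0 0 0;0 -0.224 -0.526 0 0 0 0.1;0 -0.224 -0.526 0 0 0 0.1;0 -0.224 -0.526 0 0 0 0.1;0 -0.224 -0.526 0 0 0 0.1;0 -0.224 -0.526 0 0 0 0.1;0 -0.224 -0.526 0 0 0 0.1;0 0 0 0 0 0 0;0 0 0 0 0 0 0")

```text
time: 4.75
tool_pos: [0.5821, -0.0947, 0.0629]
tool_rot: [3.141, 0.001, 1.968]
contact_force: [0.8, -0.1, 2.7]
opening: 0.0005
grip_force: 0.9
```

Run:
```python
from h import *
o=robot.observe();print(o['tool_pos'],o['tool_rot'],o['contact_force'])
p=robot.read_camera('wrist');q=robot.read_camera('scene')
a=cv2.resize(q['img'][225:375,180:380],(640,480),interpolation=cv2.INTER_CUBIC)
cv2.imwrite('pics/w2.png',cv2.resize(np.vstack([p['img'],a])[:,:,::-1],(400,600),interpolation=cv2.INTER_AREA) if 0 else np.hstack([cv2.resize(p['img'][60:360,50:450],(400,300)),cv2.resize(a,(400,300))])[:,:,::-1])
```

```text
[ 0.58205315 -0.0946829   0.06288886] [3.14053668e+00 1.20126019e-03 1.96845478e+00] [ 0.79993038 -0.09022729  2.65563734]
```

View pics/w2.png

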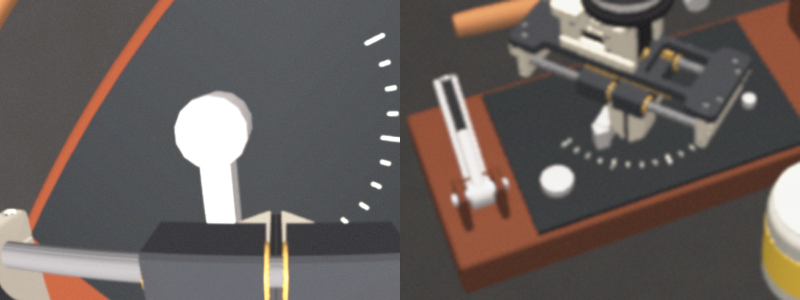

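The arm swung with the finger. The arm's top face in the wrist crop lies between about u=203 and 236 at v=215, with the hub at (212,131). I'll back off and lift to see the arm and button together.

Emit:
apply_moves(motion="0 0 0.6 0 0 0 0;0 0 1.0 -2 0 0 0;0 0 1 -3 0 0 0;0 0 0 -4 0 0 0;0 -4 0 -2 0 0 0;0 -4 0 0 0 0 0;0 0 0 0 0 0 0;0 0 0 0 0 0 0")

```text
time: 5.85
tool_pos: [0.636, -0.1573, 0.1713]
tool_rot: [-3.14, -0.002, 1.967]
contact_force: [0.6, -0.4, 0.8]
opening: 0.0004
grip_force: 0.0
```

Run:
```python
from h import *
o=robot.observe();print(o['tool_pos'],o['tool_rot'])
p=robot.read_camera('wrist');cv2.imwrite('pics/w3f.png',p['img'][:,:,::-1])
q=robot.read_camera('scene');cv2.imwrite('pics/s3f.png',q['img'][:,:,::-1])
a=p['img'][100:340,140:460]
cv2.imwrite('pics/w3.png',cv2.resize(p['img'],(800,600),interpolation=cv2.INTER_CUBIC)[:,:,::-1])
```

```text
[ 0.63602697 -0.15730232  0.17126981] [-3.14033185e+00 -1.73061211e-03  1.96695221e+00]
```

View pics/w3.png

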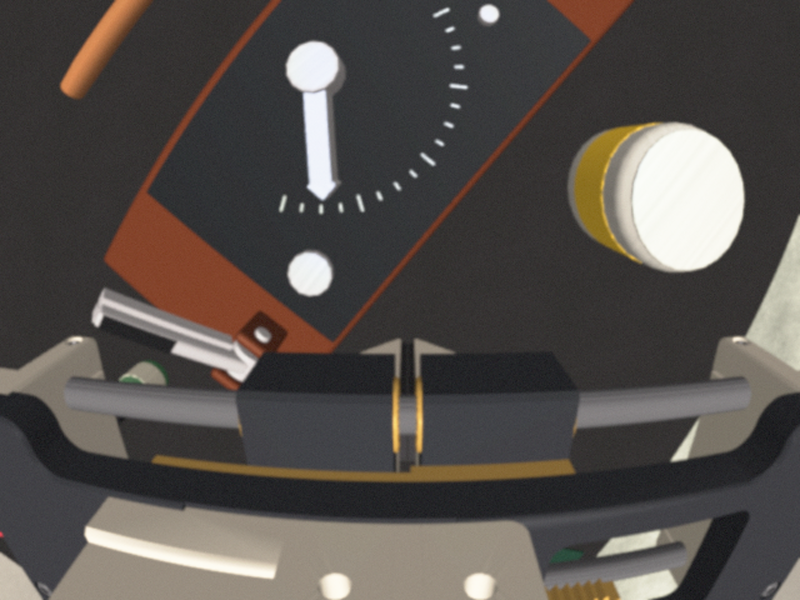

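This view is good: hub (313,68), tip (322,198), big button (310,272) in the 800×600 picture. The pointer is still short of the button.

Run:
```python
from h import *
o=robot.observe();p=robot.read_camera('wrist')
c=lambda u,v,z:wz(p,o,(u+.5)/1.25-.5,(v+.5)/1.25-.5,z)
h=c(313,68,.08)
for n,u,v,z in [('tip',322,198,.076),('mid',318,150,.076),('big',310,272.5,.058),('small',489,13,.058)]:
    e=c(u,v,z)-h;print(n,h,c(u,v,z),np.hypot(e[0],e[1]),np.arctan2(e[1],e[0]))
# automatic: bright mask of arm's top and button
g=cv2.cvtColor(p['img'],cv2.COLOR_RGB2GRAY);b=(g>205).astype(np.uint8)
n,l,s,ce=cv2.connectedComponentsWithStats(b)
for i in range(1,n):
    if s[i,4]>80 and 200<ce[i,0]<420 and ce[i,1]<260: print(s[i],ce[i])
```

```text
tip [ 0.54047902 -0.0583287   0.08      ] [ 0.57163648 -0.12360924  0.076     ] 0.07233488352165102 -1.125484769620493
mid [ 0.54047902 -0.0583287   0.08      ] [ 0.55976073 -0.09962526  0.076     ] 0.045576201603507886 -1.13397062920091
big [ 0.54047902 -0.0583287   0.08      ] [ 0.57814119 -0.17154336  0.058     ] 0.11931470384360654 -1.249650393805852
small [ 0.54047902 -0.0583287   0.08      ] [0.61633404 0.0159379  0.058     ] 0.10615796192245217 0.7748176452151837
[384   5  14  13 141] [390.59574468  11.09929078]
[ 230   35   40   38 1213] [249.33388293  53.35531739]
[ 243   73   25   86 1393] [253.71859296 115.11270639]
[231 203  33  33 860] [247.20697674 219.00465116]
```

Emit:
apply_moves(motion="0 4 0 0 0 0 0;0 4 0 2 0 0 0;0 0 0 4 0 0 0;0 0 -1 3 0 0 0;0 0 -1 2 0 0 0;0 0 -0.6 0 0 0 0;0 -0.137 -0.308 0 0 0 0.06;0 -0.137 -0.308 0 0 0 0.06;0 0 0 0 0 0 0;0 0 0 0 0 0 0;0 0 0.6 0 0 0 0;0 0 1 -2 0 0 0;0 0 1 -3 0 0 0;0 0 0 -4 0 0 0;0 -4 0 -2 0 0 0;0 -4 0 0 0 0 0;0 0 0 0 0 0 0;0 0 0 0 0 0 0")

```text
time: 8.25
tool_pos: [0.6232, -0.1684, 0.1713]
tool_rot: [-3.14, -0.001, 1.847]
contact_force: [-0.5, 0.2, -0.5]
opening: 0.0004
grip_force: 0.0
```

Run:
```python
from h import *
o=robot.observe();print(o['time'],o['tool_pos'],o['tool_rot'])
p=robot.read_camera('wrist');cv2.imwrite('pics/w4.png',cv2.resize(p['img'],(800,600),interpolation=cv2.INTER_CUBIC)[:,:,::-1])
```

```text
8.25 [ 0.6232336  -0.16837424  0.17134414] [-3.14017031e+00 -1.39447141e-03  1.84675866e+00]
```

View pics/w4.png

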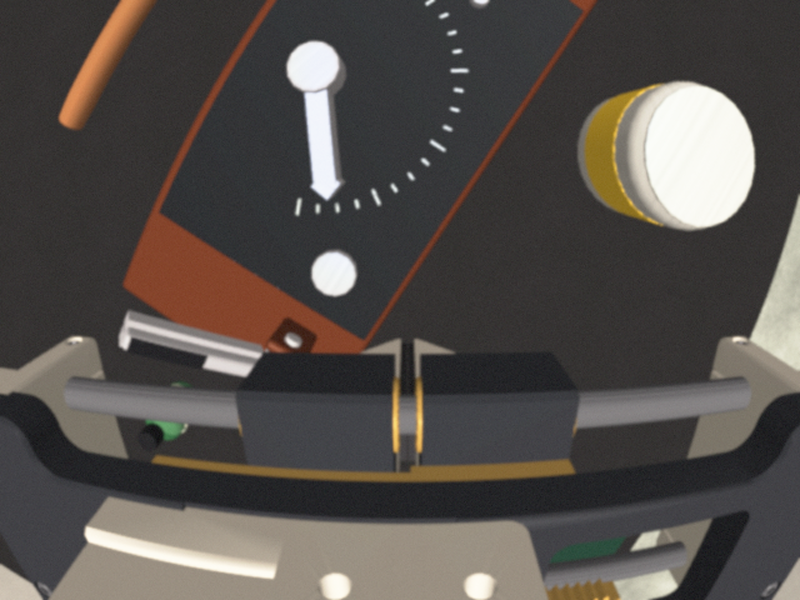

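Run:
```python
from h import *
o=robot.observe();p=robot.read_camera('wrist')
c=lambda u,v,z:wz(p,o,(u+.5)/1.25-.5,(v+.5)/1.25-.5,z)
h=c(314,67.5,.08)
for n,u,v,z in [('tip',326,198,.076),('mid',321,150,.076),('big',334,273,.058)]:
    e=c(u,v,z)-h;print(n,h,c(u,v,z),np.hypot(e[0],e[1]),np.arctan2(e[1],e[0]))
g=cv2.cvtColor(p['img'],cv2.COLOR_RGB2GRAY)
n,l,s,ce=cv2.connectedComponentsWithStats((g>205).astype(np.uint8))
for i in range(1,n):
    if s[i,4]>300 and 200<ce[i,0]<420 and ce[i,1]<260:
        z=.08 if ce[i,1]<70 else .076 if ce[i,1]<160 else .058
        w=wz(p,o,*ce[i],z);print(s[i],ce[i],w)
        if z==.076:
            ys,xs=np.where(l==i);L=cv2.fitLine(np.array([wz(p,o,x,y,z)[:2] for x,y in zip(xs,ys)],np.float32),cv2.DIST_L2,0,0,0).ravel();print('axis',np.arctan2(L[1],L[0]))
t=robot.search_frame('clamp_pad',p);print([(q['centre'],q['score']) for q in t])
print('raised end mid', c(126,330,.14),'pin',c(270,350,.072))
```

```text
tip [ 0.54057893 -0.05828426  0.08      ] [ 0.56536799 -0.12661039  0.076     ] 0.07268395442195466 -1.222759764279845
mid [ 0.54057893 -0.05828426  0.08      ] [ 0.55591514 -0.10155991  0.076     ] 0.045912759785772694 -1.2302209449641845
big [ 0.54057893 -0.05828426  0.08      ] [ 0.57837207 -0.17179988  0.058     ] 0.11964161754074037 -1.2494057492253858
[ 230   34   41   39 1218] [249.80541872  53.12397373] [ 0.53954992 -0.05793989  0.08      ]
[ 244   73   27   86 1398] [256.08369099 114.8962804 ] [ 0.55459715 -0.09831309  0.076     ]
axis -1.2066268
[250 203  34  33 886] [266.35778781 219.12641084] [ 0.57797054 -0.17258377  0.058     ]
[([0.5104, -0.2221, 0.1154], 0.95)]
raised end mid [ 0.48761623 -0.20617508  0.14      ] pin [ 0.55146174 -0.22678604  0.072     ]
```

Emit:
apply_moves(motion="0 4 0 0 0 0 0;0 4 0 2 0 0 0;0 0 0 4 0 0 0;0 0 -1 3 0 0 0;0 0 -1 2 0 0 0;0 0 -0.6 0 0 0 0;0 -0.07 -0.153 0 0 0 0.03;0 0 0 0 0 0 0;0 0 0 0 0 0 0;0 0 0.6 0 0 0 0;0 0 1 -2 0 0 0;0 0 1 -3 0 0 0;0 0 0 -4 0 0 0;0 -4 0 -2 0 0 0;0 -4 0 0 0 0 0;0 0 0 0 0 0 0;0 0 0 0 0 0 0")

```text
time: 10.52
tool_pos: [0.6201, -0.1708, 0.1717]
tool_rot: [-3.141, -0.001, 1.817]
contact_force: [-0.0, 0.2, 0.1]
opening: 0.0005
grip_force: 0.0
```

Run:
```python
from h import *
o=robot.observe();p=robot.read_camera('wrist')
g=cv2.cvtColor(p['img'],cv2.COLOR_RGB2GRAY)
n,l,s,ce=cv2.connectedComponentsWithStats((g>205).astype(np.uint8))
for i in range(1,n):
    if s[i,4]>300 and 200<ce[i,0]<420 and ce[i,1]<260:
        z=.08 if ce[i,1]<70 else .076 if ce[i,1]<160 else .058
        w=wz(p,o,*ce[i],z);print(s[i],ce[i],w)
        if z==.08:h=w
        else: print('dir from hub',np.arctan2(*(w-h)[1::-1]))
        if z==.076:
            ys,xs=np.where(l==i);L=cv2.fitLine(np.array([wz(p,o,x,y,z)[:2] for x,y in zip(xs,ys)],np.float32),cv2.DIST_L2,0,0,0).ravel();print('axis',np.arctan2(L[1],L[0]))
            j=np.argsort(ys)[-8:];w=wz(p,o,xs[j].mean(),ys[j].mean(),z);print('tip',w,np.hypot(*(w-h)[:2]),np.arctan2(*(w-h)[1::-1]))
cv2.imwrite('pics/w5.png',cv2.resize(p['img'][30:270,160:360],None,fx=2.5,fy=2.5,interpolation=cv2.INTER_CUBIC)[:,:,::-1])
```

```text
[ 230   34   40   39 1218] [249.46633826  52.59605911] [ 0.53949676 -0.05796743  0.08      ]
[ 243   73   25   86 1398] [254.08655222 114.33905579] [ 0.55216744 -0.09903477  0.076     ]
dir from hub -1.271528399157333
axis -1.2623395
tip [ 0.5614664  -0.12729127  0.076     ] 0.07272179276413579 -1.2638958891765157
[255 202  33  34 888] [270.90990991 218.20382883] [ 0.57797519 -0.17257718  0.058     ]
dir from hub -1.2468863904526395
```

View pics/w5.png

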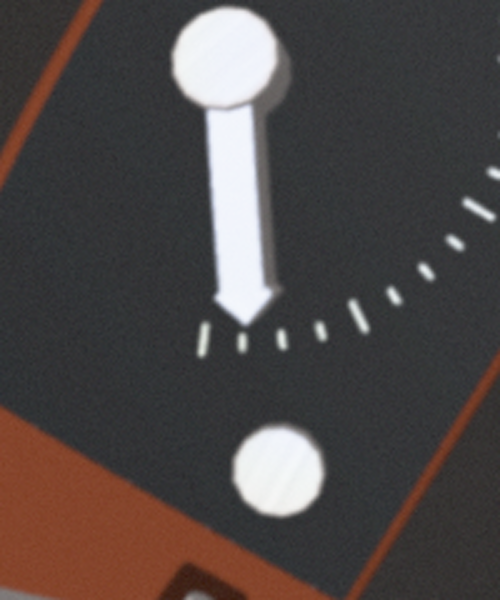

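The crop shows the pointer about 1° past the button line: tip (245,325), button (279,471), hub (225,58). I'll cross-check with the fixed cameras.

Run:
```python
from h import *
for n,roi in [('scene',(230,330,240,370)),('side',(225,300,300,372))]:
    p=robot.read_camera(n);g=cv2.cvtColor(p['img'],cv2.COLOR_RGB2GRAY);m=np.zeros_like(g);m[roi[0]:roi[1],roi[2]:roi[3]]=1
    for th in (200,215,225):
      k,l,s,ce=cv2.connectedComponentsWithStats(((g>th)&(m>0)).astype(np.uint8))
      print(n,th,[(s[i].tolist(),ce[i].round(1).tolist()) for i in range(1,k) if s[i,4]>20])
    r=p['img'][roi[0]:roi[1],roi[2]:roi[3]][:,:,::-1]
    cv2.imwrite(f'pics/x_{n}.png',cv2.resize(r,(400,int(400*r.shape[0]/r.shape[1])),interpolation=cv2.INTER_CUBIC))
a=cv2.imread('pics/x_scene.png');b=cv2.imread('pics/x_side.png');H=max(len(a),len(b))
print(a.shape,b.shape);pad=lambda i:cv2.copyMakeBorder(i,0,H-len(i),0,0,0)
cv2.imwrite('pics/x.png',np.hstack([pad(a),pad(b)]))
```

```text
scene 200 [([240, 230, 26, 16, 116], [251.1, 236.5]), ([291, 255, 10, 7, 48], [295.3, 257.9]), ([284, 269, 7, 6, 33], [287.2, 271.5]), ([352, 272, 5, 5, 21], [354.0, 273.8]), ([251, 308, 15, 13, 157], [258.1, 313.9]), ([365, 315, 5, 15, 56], [367.4, 323.4])]
scene 215 [([240, 230, 26, 16, 103], [250.8, 236.2]), ([291, 255, 10, 7, 43], [295.3, 258.0]), ([284, 269, 6, 6, 26], [286.9, 271.4]), ([251, 308, 15, 13, 145], [258.1, 314.0]), ([366, 315, 4, 15, 48], [367.7, 323.3])]
scene 225 [([240, 230, 25, 16, 86], [249.9, 235.6]), ([291, 256, 10, 5, 37], [295.4, 257.9]), ([285, 269, 5, 6, 21], [287.3, 271.4]), ([251, 309, 15, 11, 134], [258.1, 314.0]), ([366, 315, 4, 15, 40], [368.0, 323.0])]
side 200 [([329, 233, 15, 9, 95], [335.9, 237.0]), ([336, 244, 17, 29, 274], [343.1, 260.4])]
side 215 [([330, 233, 13, 9, 87], [336.0, 236.9]), ([337, 244, 16, 29, 258], [343.2, 260.4])]
side 225 [([330, 233, 13, 8, 83], [336.0, 236.8]), ([337, 244, 16, 29, 247], [343.2, 260.4])]
(307, 400, 3) (416, 400, 3)
```

View pics/x.png

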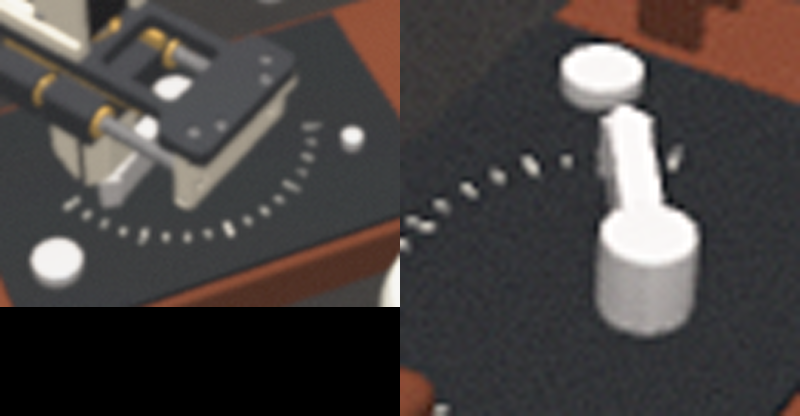

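Run:
```python
from h import *
p=robot.read_camera('side')
k=400/72;c=lambda u,v,z:atz(p,(u+.5)/k-.5+300,(v+.5)/k-.5+225,z)
h=c(248,235,.08)
for n,u,v,z in [('tip',229,107,.076),('tip+4',233,107,.076),('big',202,71,.058),('big blob',200,66,.058)]:
    e=c(u,v,z)-h;print(n,np.hypot(*e[:2]),np.arctan2(e[1],e[0]))
```

```text
tip 0.07285753705407096 -1.2884368896588703
tip+4 0.07286737385165545 -1.3063071707947902
big 0.12010800449219977 -1.2487947386029916
big blob 0.1231769372801675 -1.2458582609811912
```

Both cameras put the pointer 0.02–0.03 rad past the button, so I'll nudge it back from the other side.

Emit:
apply_moves(motion="0 0 0 0 0 0 -0.077;0 4.13 -3.5 0 0 0 0;0 4.13 -3.5 0 0 0 0;0 0 0 3.6 0 0 0;0 0 0 3.6 0 0 0;0 0 0 3.6 0 0 0;0 0 0 0 0 0 0;0 0 0 0 0 0 0;0 0 0.2 0 0 0 0;0 0 0 0 0 0 0")

```text
time: 11.98
tool_pos: [0.5304, -0.1148, 0.0653]
tool_rot: [3.14, 0.001, 1.894]
contact_force: [0.1, 0.4, 0.4]
opening: 0.0009
grip_force: 0.0
```

Emit:
apply_moves(motion="0 0 0.1 0 0 0 0;0 0 0.1 0 0 0 0;0 0 0 0 0 0 0")

```text
time: 12.35
tool_pos: [0.5316, -0.114, 0.0642]
tool_rot: [3.141, 0.0, 1.894]
contact_force: [0.3, -0.2, -0.1]
opening: 0.0006
grip_force: 0.0
```

Emit:
apply_moves(motion="0 0 0.1 0 0 0 0;0 0 0 0 0 0 0")

```text
time: 12.6
tool_pos: [0.5325, -0.1137, 0.0641]
tool_rot: [-3.142, -0.0, 1.894]
contact_force: [-0.0, -0.3, 0.2]
opening: 0.0007
grip_force: 0.0
```

Emit:
apply_moves(motion="0 0 0.1 0 0 0 0;0 0 0 0 0 0 0")

```text
time: 12.85
tool_pos: [0.5334, -0.1133, 0.0641]
tool_rot: [-3.142, -0.0, 1.894]
contact_force: [-0.5, -0.1, 0.3]
opening: 0.0006
grip_force: 0.2
```

Emit:
apply_moves(motion="0 0 0.05 0 0 0 0;0 0 0 0 0 0 0")

```text
time: 13.1
tool_pos: [0.5336, -0.1132, 0.064]
tool_rot: [-3.141, -0.0, 1.894]
contact_force: [-1.5, -1.7, 0.1]
opening: 0.0003
grip_force: 0.8
```

Emit:
apply_moves(motion="0 0 0.05 0 0 0 0;0 0 0 0 0 0 0")

```text
time: 13.35
tool_pos: [0.5342, -0.1131, 0.0641]
tool_rot: [-3.141, -0.0, 1.894]
contact_force: [-1.9, -2.2, 0.6]
opening: 0.0004
grip_force: 1.0
```

```bash
cat > m.py <<'E'
from h import *
o=robot.observe();p=robot.read_camera('wrist')
g=cv2.cvtColor(p['img'],cv2.COLOR_RGB2GRAY)
n,l,s,ce=cv2.connectedComponentsWithStats((g>205).astype(np.uint8))
for i in range(1,n):
    if s[i,4]>300 and ce[i,1]<260:print(s[i],ce[i].round(1),wz(p,o,*ce[i],.076).round(4))
E
python3 m.py
```

```text
[  28    0  111  179 3203] [77.9 81.9] [ 0.3947 -0.0498  0.076 ]
[552  92  19  23 334] [560.7 102.5] [0.6045 0.0089 0.076 ]
[ 345  154   72  129 5908] [379.3 208.8] [ 0.5415 -0.0653  0.076 ]
```

Emit:
apply_moves(motion="0 0 0.05 0 0 0 0;0 0 0.05 0 0 0 0;0 0 0 0 0 0 0;0 0 0 0 0 0 0")

```text
time: 13.9
tool_pos: [0.5354, -0.1127, 0.0641]
tool_rot: [3.141, 0.0, 1.894]
contact_force: [-1.3, -1.5, 1.2]
opening: 0.0002
grip_force: 1.0
```

Emit:
apply_moves(motion="0 0 -0.6 0 0 0 0;0 0 -1 -3.6 0 0 0;0 0 0 -3.6 0 0 0;0 0 0 -3.6 0 0 0;0 -4.13 4.2 0 0 0 0;0 -4.13 4.2 0 0 0 0;0 0 0 0 0 0 0;0 0 0 0 0 0 0")

```text
time: 14.9
tool_pos: [0.6252, -0.169, 0.1714]
tool_rot: [-3.141, -0.001, 1.894]
contact_force: [-0.5, 0.1, 0.3]
opening: 0.0006
grip_force: 0.0
```

Run:
```python
from h import *
o=robot.observe();p=robot.read_camera('wrist');print(o['time'],o['tool_pos'],o['tool_rot'])
g=cv2.cvtColor(p['img'],cv2.COLOR_RGB2GRAY)
n,l,s,ce=cv2.connectedComponentsWithStats((g>205).astype(np.uint8))
for i in range(1,n):
    if s[i,4]>300 and 200<ce[i,0]<420 and ce[i,1]<260:
        z=.08 if ce[i,1]<70 else .076 if ce[i,1]<160 else .058
        w=wz(p,o,*ce[i],z);print(s[i],ce[i],w)
        if z==.08:h=w
        else: print('dir from hub',np.arctan2(*(w-h)[1::-1]))
        if z==.076:
            ys,xs=np.where(l==i);L=cv2.fitLine(np.array([wz(p,o,x,y,z)[:2] for x,y in zip(xs,ys)],np.float32),cv2.DIST_L2,0,0,0).ravel();print('axis',np.arctan2(L[1],L[0]))
            j=np.argsort(ys)[-8:];w=wz(p,o,xs[j].mean(),ys[j].mean(),z);print('tip',np.hypot(*(w-h)[:2]),np.arctan2(*(w-h)[1::-1]))
q=robot.read_camera('side')['img'][225:300,300:372];cv2.imwrite('pics/x2.png',cv2.resize(q,(576,600),interpolation=cv2.INTER_CUBIC)[:,:,::-1])
```

```text
14.9 [ 0.6252116  -0.16896278  0.17139949] [-3.14058650e+00 -1.43966353e-03  1.89382273e+00]
[ 237   28   40   39 1223] [256.4055601   47.35077678] [ 0.53955544 -0.0579195   0.08      ]
[ 249   68   21   86 1409] [258.05606813 109.36763662] [ 0.5535483 -0.0985624  0.076    ]
dir from hub -1.2392193366668676
axis -1.2285525
tip 0.0727944927162432 -1.2313721672831837
[248 198  34  34 899] [264.70411568 214.43826474] [ 0.57794868 -0.17254514  0.058     ]
dir from hub -1.24759631051083
```

The pointer now reads within about 1° of the button direction. The wrist reads +0.015 rad, and the side camera earlier read about 0.02 rad further round than the wrist, so the two straddle zero. Next is the clamp.

Emit:
apply_moves(motion="0 0 0 -1.5 0 0 0;0 -0.45 -4.17 0 0 0 0;0 -0.45 -4.17 0 0 0 0;0 -0.45 -4.17 0 0 0 0;0 0 0 0 0 0 0.1545;0 0 0 0 0 0 0.1545;0 0 0 0 0 0 0.1545;0 0 0 0 0 0 0.1545;0 0 0 0 0 0 0;0 0 0 0 0 0 0")

```text
time: 16.25
tool_pos: [0.5117, -0.2219, 0.1881]
tool_rot: [3.14, 0.0, 1.279]
contact_force: [0.5, 0.3, -0.6]
opening: 0.0005
grip_force: 0.0
```

Run:
```python
from h import *
for n in ('wrist','side'):
    p=robot.read_camera(n)
    for t in ('clamp','dye'): print(n,t,[(np.round(q['centre'],4),round(q['score'],2)) for q in robot.search_frame(t,p)[:2]])
```

```text
wrist clamp [(array([ 0.5151, -0.218 ,  0.1161]), 0.95), (array([ 0.5777, -0.1709,  0.0561]), 0.18)]
wrist dye []
side clamp [(array([ 0.5186, -0.2159,  0.1121]), 0.81)]
side dye [(array([ 0.5112, -0.219 ,  0.1113]), 0.64), (array([ 0.4641, -0.321 ,  0.035 ]), 0.55)]
```

Emit:
apply_moves(motion="0 0.2 0 2 0 0 0;0 0 0 1.8 0 0 0;0 0 -0.2 0.5 0 0 0;0 0 -0.2 0.5 0 0 0;0 0 -0.2 0.5 0 0 0;0 0 -0.2 0.5 0 0 0;0 0 -0.2 0.5 0 0 0;0 0 -0.2 0.5 0 0 0;0 0 0 0 0 0 0")

```text
time: 17.68
tool_pos: [0.5005, -0.2165, 0.1188]
tool_rot: [-3.141, -0.0, 1.276]
contact_force: [-0.2, 0.4, 0.0]
opening: 0.0007
grip_force: 0.0
```

Emit:
apply_moves(motion="0 0 -0.2 0.5 0 0 0;0 0 -0.2 0.5 0 0 0;0 0 -0.2 0.5 0 0 0;0 0 -0.2 0.5 0 0 0;0 0 -0.2 0.5 0 0 0;0 0 -0.2 0.4 0 0 0;0 0 0 0 0 0 0;0 0 0 0 0 0 0")

```text
time: 18.68
tool_pos: [0.4891, -0.213, 0.0899]
tool_rot: [-3.141, -0.0, 1.276]
contact_force: [1.2, 0.0, -0.3]
opening: 0.0006
grip_force: 0.0
```

Emit:
apply_moves(motion="0 0 0 0.2 0 0 0;0 0 0 0 0 0 0")

```text
time: 18.92
tool_pos: [0.4891, -0.213, 0.088]
tool_rot: [-3.141, -0.0, 1.276]
contact_force: [-0.5, 0.4, 0.6]
opening: 0.0004
grip_force: 0.2
```

Emit:
apply_moves(motion="0 0 0 0.1 0 0 0;0 0 0 0 0 0 0")

```text
time: 19.18
tool_pos: [0.4891, -0.213, 0.0871]
tool_rot: [-3.141, -0.0, 1.276]
contact_force: [-1.3, -0.3, 0.9]
opening: 0.0004
grip_force: 0.8
```

Run:
```python
from h import *
for n in ('wrist','side','scene'):
    p=robot.read_camera(n)
    print(n,[(np.round(q['centre'],4),round(q['score'],2)) for q in robot.search_frame('clamp',p)[:2]])
    cv2.imwrite(f'pics/c_{n}.png',p['img'][:,:,::-1])
    t=robot.trace('clamp',p)
    if t:
        ys,xs=np.where(t[0]['pixels']);print(t[0]['score'],xs.min(),xs.max(),ys.min(),ys.max(),len(xs))
    if n!='wrist':
        # expected outline: pin, end raised, end level
        W=lambda x,y,z:(.5397+.9567*x+.2911*y,-.0578-.2911*x+.9567*y,z)
        print('pin',proj(p,W(.07,-.165,.072)),'endUp',proj(p,W(.001,-.165,.1455)),'endDown',proj(p,W(-.03,-.165,.084)))
```

```text
wrist [(array([ 0.5315, -0.221 ,  0.0776]), 0.61)]
0.68 270 486 262 307 3667
side [(array([ 0.5119, -0.214 ,  0.0817]), 0.98)]
0.71 350 401 208 232 519
pin (np.float64(352.28900878937696), np.float64(214.26078655835857)) endUp (np.float64(387.9983214260251), np.float64(191.03442215029204)) endDown (np.float64(399.45350279603645), np.float64(224.0300889969443))
scene [(array([ 0.5457, -0.2362,  0.0809]), 0.9)]
0.72 207 226 297 328 341
pin (np.float64(218.62060929396245), np.float64(320.83797911176356)) endUp (np.float64(201.48316307843652), np.float64(262.7056793873114)) endDown (np.float64(201.60128390664448), np.float64(274.20378236021895))
```

The lever is following and is nearly level. I'll press on to the stop.

Emit:
apply_moves(motion="0 0 0 0.15 0 0 0;0 0 0 0 0 0 0")

```text
time: 19.88
tool_pos: [0.4892, -0.213, 0.0855]
tool_rot: [-3.141, -0.0, 1.276]
contact_force: [-1.8, -0.2, 1.1]
opening: 0.0006
grip_force: 0.7
```

Emit:
apply_moves(motion="0 0 0 0.1 0 0 0;0 0 0 0 0 0 0")

```text
time: 20.12
tool_pos: [0.4892, -0.213, 0.0845]
tool_rot: [-3.142, -0.0, 1.276]
contact_force: [-0.0, -0.2, 1.0]
opening: 0.0004
grip_force: 0.5
```

Emit:
apply_moves(motion="0 0 0 0.1 0 0 0;0 0 0 0 0 0 0")

```text
time: 20.38
tool_pos: [0.4894, -0.2131, 0.0842]
tool_rot: [3.141, 0.0, 1.276]
contact_force: [-3.5, 2.0, 7.0]
opening: 0.0008
grip_force: 3.5
```

Stop reached at z≈0.084, with the force rising. One more 1 mm press, then retreat.

Emit:
apply_moves(motion="0 0 0 0.1 0 0 0;0 0 0 0 0 0 0")

```text
time: 20.62
tool_pos: [0.4894, -0.2131, 0.084]
tool_rot: [3.141, 0.0, 1.276]
contact_force: [-4.9, 2.3, 14.1]
opening: 0.0006
grip_force: 6.9
```

Emit:
apply_moves(motion="0 0 0 -2 0 0 0;0 0 0 -4 0 0 0;0 0 0 -4 0 0 0;0 0 -4 -3 0 0 0;0 0 -4 0 0 0 0;0 0 -2 0 0 0 0;0 0 0 0 0 0 0;0 0 0 0 0 0 0")

```text
time: 21.62
tool_pos: [0.3945, -0.1845, 0.2128]
tool_rot: [3.14, 0.0, 1.276]
contact_force: [0.6, 0.2, -0.5]
opening: 0.0003
grip_force: 0.0
```

Run:
```python
from h import *
p=robot.read_camera('side');t=robot.trace('clamp',p);W=lambda x,y,z:(.5397+.9567*x+.2911*y,-.0578-.2911*x+.9567*y,z)
if t: ys,xs=np.where(t[0]['pixels']);print(xs.min(),xs.max(),ys.min(),ys.max(),[int(ys[xs==x].min()) for x in (365,375,385,395)])
print([proj(p,W(x,-.16,.084)) for x in (.04,.0,-.03)])
# pointer, side and wrist
g=cv2.cvtColor(p['img'],cv2.COLOR_RGB2GRAY);m=np.zeros_like(g);m[225:300,300:372]=1
k,l,s,ce=cv2.connectedComponentsWithStats(((g>215)&(m>0)).astype(np.uint8));print([(s[i],ce[i]) for i in range(1,k) if s[i,4]>20])
for n in ('wrist','scene','side'):
    q=robot.read_camera(n)
    print(n,[(c,[(np.round(r['centre'],3),round(r['score'],2)) for r in robot.search_frame(c,q)[:1]]) for c in ('pointer','tin','dye','hammer','clamp')])
    cv2.imwrite(f'pics/f_{n}.png',q['img'][:,:,::-1])
q=cv2.imread('pics/f_scene.png');g=q.min(2);m=np.zeros_like(g);m[245:325,245:320]=1
k,l,s,ce=cv2.connectedComponentsWithStats(((g>200)&(m>0)).astype(np.uint8));print([(s[i],ce[i]) for i in range(1,k) if s[i,4]>20])
S=robot.read_camera('scene')
for a in (-1.21,-1.25,-1.29): print(a,proj(S,(.5407+.0725*np.cos(a),-.0577+.0725*np.sin(a),.076)),proj(p,(.5385+.0725*np.cos(a),-.0556+.0725*np.sin(a),.076)))
```

```text
Traceback (most recent call last):
ValueError: zero-size array to reduction operation minimum which has no identity
```

Run:
```python
from h import *
np.set_printoptions(precision=3,suppress=True)
for n in ('scene','side'):
    p=robot.read_camera(n);cv2.imwrite(f'pics/f_{n}.png',p['img'][:,:,::-1])
    print(n,[(c,[(np.round(r['centre'],3),round(r['score'],2)) for r in robot.search_frame(c,p)[:1]]) for c in ('tin','dye','hammer','clamp')])
    g=p['img'].min(2);m=np.zeros_like(g)
    if n=='scene': m[245:325,245:320]=1
    else: m[225:300,300:372]=1
    # hub+arm silhouette bright tops
    for th in (180,210):
        k,l,s,ce=cv2.connectedComponentsWithStats(((g>th)&(m>0)).astype(np.uint8))
        for i in range(1,k):
            if s[i,4]>20:
                ys,xs=np.where(l==i);print(th,s[i],ce[i],'per-row mid',[(int(y),round(float(xs[ys==y].mean()),1),int((ys==y).sum())) for y in np.unique(ys)[::3]])
    piv=(.5397,-.0578)
    for a in (-1.21,-1.25,-1.29): print(a,[np.round(proj(p,(piv[0]+r*np.cos(a),piv[1]+r*np.sin(a),z)),1).tolist() for r,z in ((0,.08),(.04,.076),(.0745,.076),(.12,.058))])
```

```text
scene [('tin', [(array([ 0.777, -0.059,  0.093]), 0.59)]), ('dye', [(array([ 0.481, -0.337,  0.043]), 0.81)]), ('hammer', [(array([0.384, 0.016, 0.022]), 0.84)]), ('clamp', [(array([ 0.521, -0.229,  0.081]), 0.62)])]
180 [273 255  32  35 353] [289.11  270.173] per-row mid [(255, 296.5, 4), (258, 296.5, 14), (261, 296.5, 16), (264, 296.5, 14), (267, 292.5, 10), (270, 289.5, 8), (273, 287.0, 9), (276, 284.5, 8), (279, 282.0, 9), (282, 279.5, 8), (285, 277.0, 9), (288, 276.0, 7)]
180 [250 308  17  13 167] [258.066 314.03 ] per-row mid [(308, 258.5, 6), (311, 258.0, 15), (314, 258.0, 17), (317, 258.0, 15), (320, 258.0, 7)]
210 [273 256  31  34 305] [288.928 270.164] per-row mid [(256, 296.5, 8), (259, 296.5, 14), (262, 296.0, 15), (265, 296.0, 11), (268, 291.0, 7), (271, 288.5, 8), (274, 286.0, 7), (277, 283.5, 8), (280, 281.0, 7), (283, 278.5, 8), (286, 276.0, 7), (289, 275.5, 4)]
210 [251 308  15  13 147] [258.075 314.048] per-row mid [(308, 258.5, 4), (311, 258.0, 13), (314, 258.0, 15), (317, 258.0, 13), (320, 257.5, 4)]
-1.21 [[295.4, 260.3], [283.9, 276.3], [273.4, 289.5], [259.7, 3
[... 557 characters left out ...]
9.5, 8), (250, 340.0, 7), (253, 341.0, 7), (256, 341.5, 8), (259, 342.0, 7), (262, 343.0, 9), (265, 344.0, 17), (268, 345.0, 17), (271, 344.5, 12)]
210 [330 233  13   9  87] [335.966 236.908] per-row mid [(233, 335.5, 4), (236, 336.0, 13), (239, 336.5, 12)]
210 [336 244  17  29 260] [342.85  260.488] per-row mid [(244, 338.5, 2), (247, 340.0, 7), (250, 340.0, 7), (253, 341.0, 7), (256, 342.0, 7), (259, 342.0, 7), (262, 343.5, 8), (265, 344.0, 15), (268, 344.5, 16), (271, 345.0, 11)]
-1.21 [[344.0, 265.1], [340.2, 253.0], [337.3, 241.9], [333.3, 236.0]]
-1.25 [[344.0, 265.1], [341.1, 253.0], [338.9, 241.8], [335.8, 236.0]]
-1.29 [[344.0, 265.1], [342.0, 253.0], [340.6, 241.8], [338.3, 235.9]]
```

```bash
python3 -c "
from cell import robot
print(robot.hand_in())"
```

```text
the job is handed in; nothing more can be done
None
```

The job is handed in: the pointer is set to the larger button, within about 1° by all three cameras. The clamp lever is pressed down to its stop, and the tin, hammer and dye bottle were not touched; the arm finished clear at about 22 s on the clock.

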